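# Heft two grain canisters and weigh the full one

### The arm

A 6-joint arm with a two-finger parallel gripper is mounted at the origin on a cart in front of the work surface, level with it; the furniture and walls round the work are solid. World frame = base frame: x ahead of the robot, y to its left, z up, the work surface at z = 0. Lengths are in m, angles in degrees, forces in N, time in s.
With the tool pointing down it reaches from about 0.25 to 0.725 m from the base axis. Payload 9.7 kg.
Tool frame: the origin (TCP) lies between the finger pads; the fingertips stand 11 mm ahead of it and the grasp point (between the pads) lies 8 mm behind it; z points along the fingers, y is the line along which they close (so a half turn about z gives the same grasp; the last joint's range is limited). The gripper opens to 85 mm and grips with 20 to 120 N. Pads are 22 mm wide; open, the fingers measure 114 mm over their backs; the gripper's body (76 mm by 85 mm) begins 54 mm behind the grasp point. The pads swing forward as they close: fully open they stand 13 mm farther back than shut.
Start: joints at [-73.797, 4.979, 10.078, 95.1, 0, 90], TCP at [0.153, -0.528, 0.219] pointing down, gripper open.
Joint ranges: [-179.16, 179.16], [-48.56, 103.87], [-65.8, 70.77], [-126.05, 130.52], [-82.76, 87.17], [-180, 180]. Speed limits (degrees/s): [127.2, 127.2, 147.25, 180, 180, 180].

### API

Orientations are given as [roll, pitch, yaw] about the fixed x, y, z axes, in that order (R = Rz(yaw) Ry(pitch) Rx(roll)).
In Python, from workcell import monitor, cams, ticket gives the robot as it stands.
- The arm moves only by the tool carry_out, never from a script. Its argument "plan" is a list of rows, each an object with "travel": the shift along the world's x, y, z as a fraction of full scale, a list of three; "angular": the turn, a rotation vector about the world's x, y, z as a fraction of full scale, a list of three; "grip": the gripper's target within -1 to 1 (fully open at 1, half-way at 0, shut at -1). In form: [{"travel": [x, y, z], "angular": [ax, ay, az], "grip": grip}, ...]. A call has 1 to 8 rows; each row is the pose to reach, as a shift and turn from the pose commanded when the call began; what a row does not reach only later rows make up. Full scale, the value 1, is 300 mm for a shift and 0.5 rad for a turn. A row lasts 1/12 s, in which the tool goes at most 41.7 mm and 7.16 degrees, less where a joint would pass 70% of its speed; a pose out of reach is approached as far as the arm can. A call with a number of a shift or a turn outside -1 to 1 is refused whole. A call with a gripper value outside its range is refused whole. The fingers move at their own pace and stop on an object; "grip_force" is the grip in N (left out, the last holds). Time passes only in rows, so rows that repeat a pose let the fingers close. It gives the time, the measured TCP pose, the force, the opening and the grip force at its end, in the units of the state.
- monitor.get_obs(): the state, without advancing time (a new reading comes with each control period).
- cams.camera(name): name is "scene" or "top" or "wrist"; returns a dict with "frame" (384x512x3 uint8, red, green, blue), "mtx" (3x3 intrinsics, pixels), "view" (4x4, takes a point from world to camera coordinates); the wrist camera has in their place "T_tool_cam" (4x4, takes a point from camera to tool coordinates, whose origin is the TCP and whose axes are the flange's). Camera axes: x right, y up, looking along -z (the intrinsics and any distortion apply to the point x, -y, -z); pixel columns grow to the right and rows downward; lengths in m; the calibration is good to about 2 mm. A picture is of the moment at which its call begins: read the wrist's pose just before it. There is no depth.
- ticket.job_done(): hands the job in; it is judged then, once.
The state is a dict: "time": time; "q": joint angles; "qd": joint speeds; "joint_efforts": joint torques, N m; "ee_pos": TCP position; "tcp_rot": TCP orientation; "wrist_force": force on the tool from outside, world axes, zero at the start; "torque": the same for the moment, N m; "opening": finger opening in m; "grasp_force": force on a finger pad.
Only numpy, scipy, OpenCV 4.12 (cv2) and the standard library are available. Lean on these libraries where they do the work, as an engineer would, in place of code of your own. Each camera call takes 0.05 s, during which the arm holds its last target. There are 200 camera calls.

### The job

One of the two large black canisters with grey ribbed lids is full of casting grain, the other is almost empty. Find out by lifting which is the heavy one, and stand it upright in the middle of the round pan of the grey scale. Only the full one may be set down on the pan; the almost empty one must end up standing on the bench.

Things in the scene. Friction and masses are not known exactly. Their poses are not given: they have to be found in the camera images.
- canister_a: One of two look-alike canisters: black cylinder 40 mm wide with a fixed grey ribbed lid 44 mm wide (z 51 to 60 mm), 60 mm tall, upright. Origin: centre of its underside, z up. One of the two weighs 0.35 to 0.45 kg (full), the other about 0.05 kg; which one changes from run to run and shows neither in looks, name nor place. Grip the black body.
- canister_b: One of two look-alike canisters: black cylinder 40 mm wide with a fixed grey ribbed lid 44 mm wide (z 51 to 60 mm), 60 mm tall, upright. Origin: centre of its underside, z up. Weight: see canister_a. Two smaller black film canisters (34 mm wide, 47 mm tall) without ribbed lids stand near and are not part of the job.
- pan_top (a point): Centre of the upper face of the scale's flat round steel pan, 86 mm in diameter and 4 mm thick, 50 mm above the bench when empty. The pan sits over a fixed grey housing 120 x 130 mm and 35 mm high. z up; turns with the scale.
- scale_pan (a joint): How far the scale's spring pan has sunk, in m: 0 empty, about 0.001 under the almost empty canister, 0.008 (its lower stop) under the full one.
Mind the look-alikes: they are no part of the job. Leave any purple look-alike of the canister_a alone. What is shaped like the canister_b but orange is not meant.

How it is judged:
By the outcome, as a careful person would: the job done as asked, in the order asked, and still so for the second after the job is handed in, with the robot touching nothing.
It also fails if it takes over 64 s, if anything falls off the work surface, if the arm or the gripper's body presses on something with over 40 N, if the wrist force passes 120 N, or if a joint passes its speed limit or range.

## Working session

There is one attempt and no reset: what is moved stays moved. The work goes in short steps, Python scripts to look and compute and a tool call to move; the robot and the scene stay as the last step left them, time stands still between calls to the robot, and variables do not carry over. Pictures are saved under pics/ and viewed, at most 10 in all, crops included, and the job is handed in when it is done.

Besides the shell and the picture viewer there is one more tool, called after "Emit:" as name(argument=value, ...), one argument or row to a line, values as JSON. carry_out: Moves the arm, as the interface text tells. Its arguments: {"type":"object","properties":{"plan":{"type":"array","items":{"type":"object","properties":{"travel":{"type":"array","items":{"type":"number"}},"angular":{"type":"array","items":{"type":"number"}},"grip":{"type":"number"}}}},"grip_force":{"type":"number"}},"required":["plan"]}

```bash
mkdir -p pics; cat > h.py <<'E'
import numpy as np, cv2
from workcell import monitor, cams, ticket
def snap(n,f):
    c=cams.camera(n); cv2.imwrite('pics/'+f,cv2.cvtColor(c['frame'],cv2.COLOR_RGB2BGR)); 
    np.savez('pics/'+n+'.npz',**{k:v for k,v in c.items() if isinstance(v,np.ndarray)}); return c
def back(n,uv,z):
    c=np.load('pics/'+n+'.npz'); K=c['mtx']; V=c['view']
    d=np.linalg.inv(K)@[uv[0],uv[1],1]; d=np.array([d[0],-d[1],-d[2]])
    R=V[:3,:3]; o=-R.T@V[:3,3]; d=R.T@d
    return o+d*(z-o[2])/d[2]
E
python3 - <<'E'
from h import *
c=snap('top','t1.png'); print(c.keys()); snap('scene','s1.png')
print(c['mtx'],c['view']); print(monitor.get_obs())
for n in('t','s'):
    i=cv2.imread(f'pics/{n}1.png'); cv2.imwrite(f'pics/{n}1b.png',cv2.resize(i,(800,600),interpolation=cv2.INTER_CUBIC))
E
```

```text
dict_keys(['frame', 'mtx', 'view'])
[[488.93801619   0.         261.45070084]
 [  0.         488.93801619 193.35848425]
 [  0.           0.           1.        ]] [[ 0.02215745 -0.99969494  0.01091247  0.01899622]
 [ 0.99592946  0.02302525  0.08714553 -0.4711741 ]
 [-0.08737021  0.00893713  0.99613582 -1.14261267]
 [ 0.          0.          0.          1.        ]]
{'time': 0.1, 'q': array([-7.37965472e+01,  5.00783192e+00,  1.00391132e+01,  9.50990610e+01,
        1.00901636e-03,  8.99992014e+01]), 'qd': array([-0.04281748, -0.03932934,  0.11237432,  0.00843028,  0.06584963,
        0.02880001]), 'joint_efforts': array([ 5.74088881e-04, -5.21563733e+01,  4.65651834e+01,  1.61882036e-02,
        2.08766158e-05,  3.44938030e-05]), 'ee_pos': array([ 0.15342182, -0.52794387,  0.21875616]), 'tcp_rot': array([-1.79932220e+02, -1.00996032e-03,  1.62042501e+01]), 'wrist_force': array([ 1.43336337, -0.10639019, -0.41871225]), 'torque': array([0.06267073, 0.04286488, 0.05904544]), 'grasp_force': 0.0, 'opening': 0.08532010080914836}
```

View pics/t1b.png

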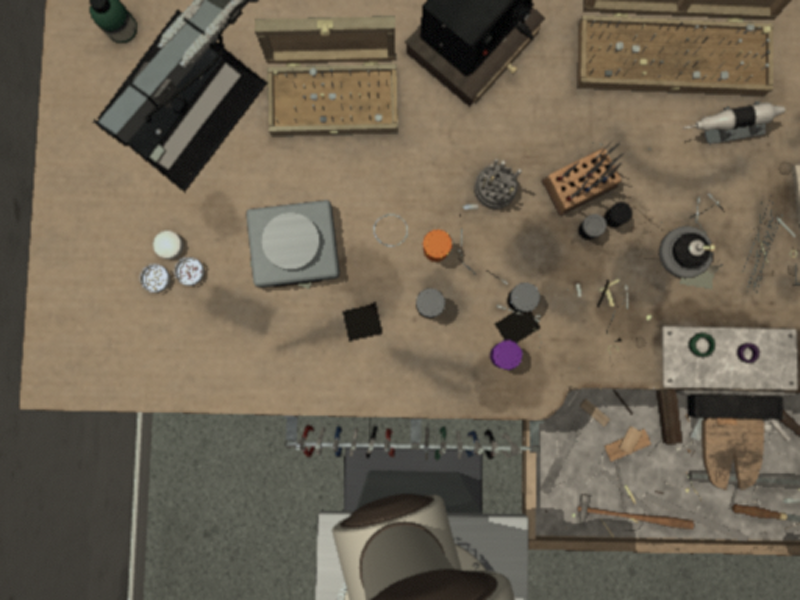

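View pics/s1b.png

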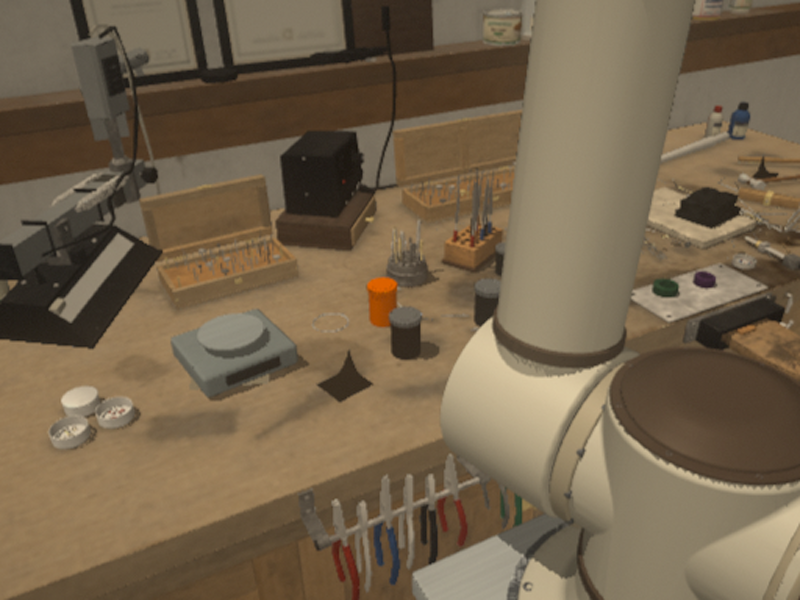

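The top view shows grey-lidded candidates at (431,303), (524,297) and (593,226), and a black one at (620,214). There are also orange (437,245) and purple (508,355) look-alikes. The first two look like the large ribbed canisters; I'll confirm this with a crop and their sizes.

```bash
python3 - <<'E'
from h import *
i=cv2.imread('pics/t1.png')[120:250,220:420]; cv2.imwrite('pics/c1.png',cv2.resize(i,None,fx=4,fy=4,interpolation=cv2.INTER_CUBIC))
s=.64
for n,p,z in[('A',(431,303),.06),('B',(524,297),.06),('film',(593,226),.047),('film2',(620,214),.047),('or',(437,245),.06),('pu',(508,355),.06),('pan',(291,241),.05),('pl',(262,241),.05),('pr',(320,241),.05),('s1',(248,210),.035),('s2',(330,202),.035),('s3',(338,277),.035),('s4',(257,285),.035)]:
    print(n,back('top',(p[0]*s,p[1]*s),z).round(4))
E
```

```text
A [ 0.4666 -0.0031  0.06  ]
B [ 0.4787 -0.14    0.06  ]
film [ 0.5897 -0.2451  0.047 ]
film2 [ 0.609  -0.2859  0.047 ]
or [ 0.553  -0.0103  0.06  ]
pu [ 0.3928 -0.1173  0.06  ]
pan [0.5555 0.2072 0.05  ]
pl [0.5544 0.2503 0.05  ]
pr [0.5565 0.164  0.05  ]
s1 [0.6039 0.2762 0.035 ]
s2 [0.6192 0.1524 0.035 ]
s3 [0.5049 0.1368 0.035 ]
s4 [0.4899 0.258  0.035 ]
```

View pics/c1.png

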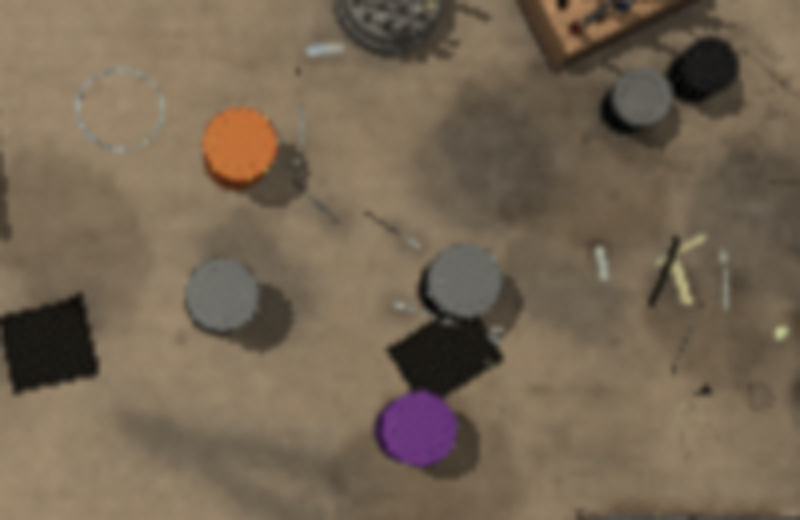

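A (crop 222,295) and B (crop 464,282) both have lids about 44 mm wide. The grey one at crop (640,98) is about 35 mm wide, so it's a film canister. A and B are therefore the pair. The black squares stay clear if the fingers close along y. I'll start with B.

Emit:
carry_out(
  plan=[
    {"travel": [0.65,0.75,-0.1],"angular": [0,0,-0.2],"grip": 1},
    {"travel": [0.65,0.75,-0.1],"angular": [0,0,-0.4],"grip": 1},
    {"travel": [0.65,0.75,-0.1],"angular": [0,0,-0.566],"grip": 1},
    {"travel": [0.65,0.75,-0.1],"angular": [0,0,-0.566],"grip": 1},
    {"travel": [0.65,0.75,-0.1],"angular": [0,0,-0.566],"grip": 1},
    {"travel": [0.65,0.75,-0.1],"angular": [0,0,-0.566],"grip": 1},
    {"travel": [0.65,0.75,-0.1],"angular": [0,0,-0.566],"grip": 1},
    {"travel": [0.65,0.75,-0.1],"angular": [0,0,-0.566],"grip": 1},
  ],
  grip_force=40,
)

```text
time: 0.77
ee_pos: [0.3509, -0.2991, 0.1886]
tcp_rot: [-179.9, -0.0, 0.2]
wrist_force: [-0.4, -0.0, -0.1]
opening: 0.0854
grasp_force: 0.0
```

Emit:
carry_out(
  plan=[
    {"travel": [0.435,0.543,-0.13],"angular": [0,0,0],"grip": 1},
    {"travel": [0.435,0.543,-0.13],"angular": [0,0,0],"grip": 1},
    {"travel": [0.435,0.543,-0.13],"angular": [0,0,0],"grip": 1},
    {"travel": [0.435,0.543,-0.13],"angular": [0,0,0],"grip": 1},
    {"travel": [0.435,0.543,-0.13],"angular": [0,0,0],"grip": 1},
    {"travel": [0.435,0.543,-0.13],"angular": [0,0,0],"grip": 1},
    {"travel": [0.435,0.543,-0.13],"angular": [0,0,0],"grip": 1},
    {"travel": [0.435,0.543,-0.13],"angular": [0,0,0],"grip": 1},
  ],
)

```text
time: 1.43
ee_pos: [0.4787, -0.1404, 0.1501]
tcp_rot: [180.0, 0.1, 0.0]
wrist_force: [-0.0, -0.6, -0.0]
opening: 0.0855
grasp_force: 0.0
```

```bash
python3 - <<'E'
from h import *
o=monitor.get_obs(); print(o['ee_pos'],o['tcp_rot'],o['wrist_force'])
c=snap('wrist','w1.png'); print(c['T_tool_cam'],c['mtx'])
i=cv2.imread('pics/w1.png');cv2.imwrite('pics/w1b.png',cv2.resize(i,(800,600)))
E
```

```text
[ 0.47865376 -0.14039327  0.15013081] [1.79996300e+02 5.90150581e-02 4.30284758e-02] [-0.02309714 -0.619696   -0.03349784]
[[-3.08453250e-04  9.62099723e-01  2.72697686e-01  7.01707542e-02]
 [ 9.99999489e-01  5.59300087e-04 -8.42139040e-04 -6.59288039e-04]
 [-9.62741576e-04  2.72697286e-01 -9.62099404e-01 -1.53784720e-01]
 [ 0.00000000e+00  0.00000000e+00  0.00000000e+00  1.00000000e+00]] [[307.58293849   0.         253.33069422]
 [  0.         307.58293849 192.24873667]
 [  0.           0.           1.        ]]
```

View pics/w1b.png

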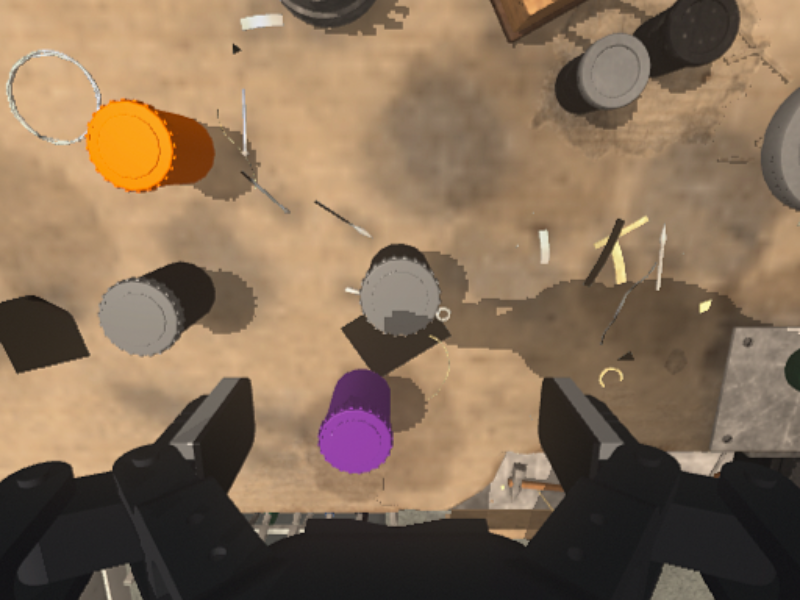

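The wrist view confirms ribbed grey lids at B (400,294) and A (140,316). The grey canister at (613,70) has a smooth, smaller lid, so it's not part of the job.

```bash
cat >> h.py <<'E'
from scipy.spatial.transform import Rotation as Ro
def wback(uv,z,p,r):
    c=np.load('pics/wrist.npz'); T=c['T_tool_cam']; W=Ro.from_euler('xyz',r,degrees=True).as_matrix()
    d=np.linalg.inv(c['mtx'])@[uv[0],uv[1],1]; d=W@T[:3,:3]@[d[0],-d[1],-d[2]]
    o=np.array(p)+W@T[:3,3]; return o+d*(z-o[2])/d[2]
E
python3 - <<'E'
from h import *
for q in[(400,295),(361,295),(440,295),(400,335),(139,316)]: print(wback((q[0]*.64,q[1]*.64),.06,[.4787,-.1404,.1501],[180,.06,.04]).round(4))
E
```

```text
[ 0.4826 -0.1421  0.06  ]
[ 0.4826 -0.1216  0.06  ]
[ 0.4826 -0.1632  0.06  ]
[ 0.4603 -0.1422  0.06  ]
[ 0.471  -0.0033  0.06  ]
```

Emit:
carry_out(
  plan=[
    {"travel": [0.007,-0.003,-0.1],"angular": [0,0,0],"grip": 1},
    {"travel": [0.007,-0.003,-0.2],"angular": [0,0,0],"grip": 1},
    {"travel": [0.007,-0.003,-0.3],"angular": [0,0,0],"grip": 1},
    {"travel": [0.007,-0.003,-0.37],"angular": [0,0,0],"grip": 1},
    {"travel": [0.007,-0.003,-0.42],"angular": [0,0,0],"grip": 1},
    {"travel": [0.007,-0.003,-0.42],"angular": [0,0,0],"grip": 1},
    {"travel": [0.007,-0.003,-0.42],"angular": [0,0,0],"grip": 0.3},
    {"travel": [0.007,-0.003,-0.42],"angular": [0,0,0],"grip": -0.3},
  ],
)

```text
time: 2.15
ee_pos: [0.4814, -0.1422, 0.0259]
tcp_rot: [180.0, -0.1, -0.1]
wrist_force: [-0.6, 0.5, -0.3]
opening: 0.0641
grasp_force: 0.0
```

Emit:
carry_out(
  plan=[
    {"travel": [0,0,0],"angular": [0,0,0],"grip": -0.5},
    {"travel": [0,0,0],"angular": [0,0,0],"grip": -1},
    {"travel": [0,0,0],"angular": [0,0,0],"grip": -1},
    {"travel": [0,0,0],"angular": [0,0,0],"grip": -1},
    {"travel": [0,0,0],"angular": [0,0,0],"grip": -1},
    {"travel": [0,0,0],"angular": [0,0,0],"grip": -1},
  ],
)

```text
time: 2.65
ee_pos: [0.482, -0.1417, 0.0262]
tcp_rot: [179.9, -0.1, -0.0]
wrist_force: [-2.0, -3.0, 6.5]
opening: 0.0407
grasp_force: 39.8
```

Emit:
carry_out(
  plan=[
    {"travel": [0,0,0.03],"angular": [0,0,0],"grip": -1},
    {"travel": [0,0,0.08],"angular": [0,0,0],"grip": -1},
    {"travel": [0,0,0.13],"angular": [0,0,0],"grip": -1},
    {"travel": [0,0,0.15],"angular": [0,0,0],"grip": -1},
    {"travel": [0,0,0.15],"angular": [0,0,0],"grip": -1},
    {"travel": [0,0,0.15],"angular": [0,0,0],"grip": -1},
    {"travel": [0,0,0.15],"angular": [0,0,0],"grip": -1},
    {"travel": [0,0,0.15],"angular": [0,0,0],"grip": -1},
  ],
)

```text
time: 3.32
ee_pos: [0.4806, -0.141, 0.0684]
tcp_rot: [-180.0, 0.1, -0.0]
wrist_force: [0.0, 0.5, -3.8]
opening: 0.0411
grasp_force: 41.0
```

Emit:
carry_out(
  plan=[
    {"travel": [0,0,0],"angular": [0,0,0],"grip": -1},
    {"travel": [0,0,0],"angular": [0,0,0],"grip": -1},
    {"travel": [0,0,0],"angular": [0,0,0],"grip": -1},
  ],
)

```text
time: 3.57
ee_pos: [0.4809, -0.1411, 0.069]
tcp_rot: [-180.0, 0.0, -0.0]
wrist_force: [-0.8, -0.4, -3.7]
opening: 0.0404
grasp_force: 41.0
```

B reads 3.7 N, about 0.38 kg, so it's the full canister. I'll carry it to the scale.

Emit:
carry_out(
  plan=[
    {"travel": [0,0,0.1],"angular": [0,0,0],"grip": -1},
    {"travel": [0,0,0.2],"angular": [0,0,0],"grip": -1},
    {"travel": [0.0,0.0,0.3],"angular": [0,0,0],"grip": -1},
    {"travel": [0.01,0.07,0.37],"angular": [0,0,0],"grip": -1},
    {"travel": [0.03,0.17,0.4],"angular": [0,0,0],"grip": -1},
    {"travel": [0.05,0.27,0.4],"angular": [0,0,0],"grip": -1},
    {"travel": [0.07,0.37,0.4],"angular": [0,0,0],"grip": -1},
    {"travel": [0.09,0.47,0.4],"angular": [0,0,0],"grip": -1},
  ],
)

```text
time: 4.23
ee_pos: [0.5083, 0.0011, 0.1896]
tcp_rot: [-180.0, -0.0, 0.1]
wrist_force: [0.9, 0.5, -4.1]
opening: 0.0406
grasp_force: 42.5
```

Emit:
carry_out(
  plan=[
    {"travel": [0.03,0.1,0],"angular": [0,0,0],"grip": -1},
    {"travel": [0.05,0.2,0],"angular": [0,0,0],"grip": -1},
    {"travel": [0.07,0.3,0],"angular": [0,0,0],"grip": -1},
    {"travel": [0.09,0.4,0],"angular": [0,0,0],"grip": -1},
    {"travel": [0.12,0.5,0],"angular": [0,0,0],"grip": -1},
    {"travel": [0.14,0.6,0],"angular": [0,0,0],"grip": -1},
    {"travel": [0.158,0.66,0],"angular": [0,0,0],"grip": -1},
    {"travel": [0.158,0.69,0],"angular": [0,0,0],"grip": -1},
  ],
)

```text
time: 4.9
ee_pos: [0.5552, 0.0443, 0.1893]
tcp_rot: [-178.2, 0.1, 3.6]
wrist_force: [-0.4, -0.0, -3.1]
opening: 0.0406
grasp_force: 42.8
```

```bash
python3 - <<'E'
from h import *
o=monitor.get_obs(); print(o['ee_pos'],o['tcp_rot'],o['wrist_force'])
c=snap('wrist','w2.png'); snap('top','t2.png')
a=cv2.imread('pics/w2.png');cv2.imwrite('pics/w2b.png',cv2.resize(a,(800,600)))
E
```

```text
[0.5552231  0.04431569 0.18930442] [-1.78234205e+02  6.45960434e-02  3.62199629e+00] [-0.35553791 -0.03384717 -3.13641793]
```

View pics/w2b.png

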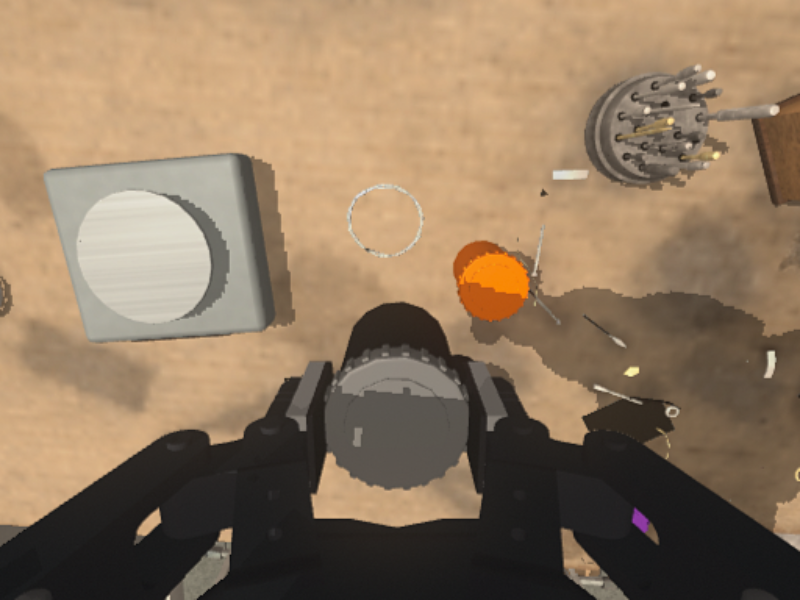

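The canister is held upright and the pan is in view at (145,256). However, the arm stalled at y=0.044, probably because of a joint limit. I'll check the joints.

```bash
python3 - <<'E'
from h import *
o=monitor.get_obs(); print(o['q'].round(1),o['tcp_rot'])
for uv in [(145,256),(77,256),(212,256),(145,190),(145,323)]: print(wback((uv[0]*.64,uv[1]*.64),.05,o['ee_pos'],o['tcp_rot']).round(4))
E
```

```text
[  3.6   5.5   7.2  91.8   1.8 180. ] [-1.78232402e+02  7.27528340e-02  3.64394031e+00]
[0.5594 0.2072 0.05  ]
[0.5564 0.2507 0.05  ]
[0.5623 0.1648 0.05  ]
[0.6001 0.2039 0.05  ]
[0.5147 0.2108 0.05  ]
```

Emit:
carry_out(
  plan=[
    {"travel": [0,0,0],"angular": [0,0,0.2],"grip": -1},
    {"travel": [0,0,0],"angular": [0,0,0.4],"grip": -1},
    {"travel": [0,0,0],"angular": [0,0,0.6],"grip": -1},
    {"travel": [0,0,0],"angular": [0,0,0.8],"grip": -1},
    {"travel": [0,0,0],"angular": [0,0,1],"grip": -1},
    {"travel": [0,0,0],"angular": [0,0,1],"grip": -1},
    {"travel": [0,0,0],"angular": [0,0,1],"grip": -1},
  ],
)

```text
time: 5.58
ee_pos: [0.5545, 0.0447, 0.1895]
tcp_rot: [-178.2, 0.1, 32.1]
wrist_force: [0.5, 0.7, -3.9]
opening: 0.0408
grasp_force: 42.7
```

Emit:
carry_out(
  plan=[
    {"travel": [0.005,0.1,0],"angular": [-0.053,-0.033,0],"grip": -1},
    {"travel": [0.01,0.2,0],"angular": [-0.053,-0.033,0],"grip": -1},
    {"travel": [0.01,0.3,0],"angular": [-0.053,-0.033,0],"grip": -1},
    {"travel": [0.01,0.4,0],"angular": [-0.053,-0.033,0],"grip": -1},
    {"travel": [0.01,0.48,0],"angular": [-0.053,-0.033,0],"grip": -1},
    {"travel": [0.01,0.542,0],"angular": [-0.053,-0.033,0],"grip": -1},
    {"travel": [0.01,0.542,0],"angular": [-0.053,-0.033,0],"grip": -1},
    {"travel": [0.01,0.542,0],"angular": [-0.053,-0.033,0],"grip": -1},
  ],
)

```text
time: 6.25
ee_pos: [0.5573, 0.2082, 0.1892]
tcp_rot: [180.0, 0.1, 32.3]
wrist_force: [0.4, -0.1, -3.0]
opening: 0.0407
grasp_force: 43.1
```

```bash
python3 - <<'E'
from h import *
o=monitor.get_obs(); print(o['ee_pos'],o['tcp_rot'],o['wrist_force'],o['q'].round(1))
snap('wrist','w3.png')
a=cv2.imread('pics/w3.png');cv2.imwrite('pics/w3b.png',cv2.resize(a,(800,600)))
E
```

```text
[0.55734603 0.20820081 0.18920953] [1.79983072e+02 9.48563080e-02 3.22655851e+01] [ 0.37628192 -0.05371178 -3.02589778] [ 20.5  10.8  13.2  92.5  -0.  168.2]
```

View pics/w3b.png

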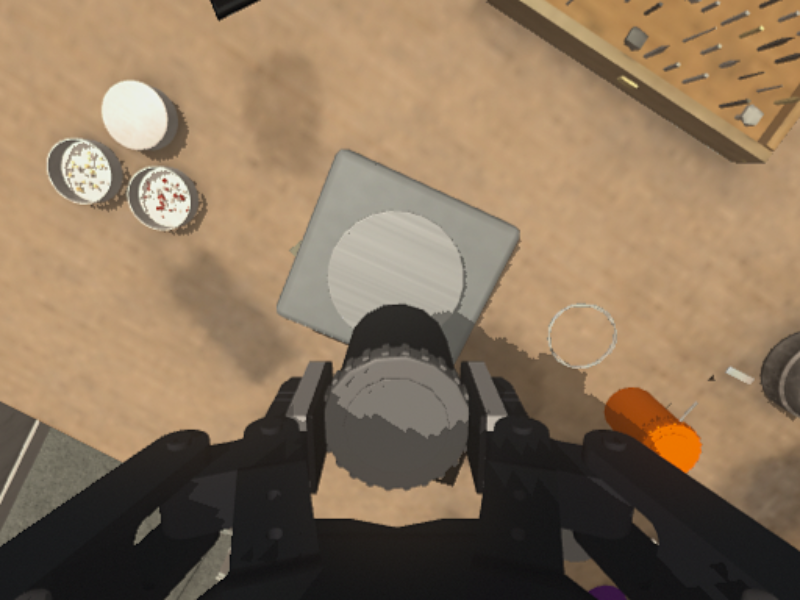

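The pan spans columns 328–466 and its top is at row 211. The held lid is centred near (397,418). I'll compare the two positions.

```bash
python3 - <<'E'
from h import *
p,r=[.5573,.2082,.1892],[180,.09,32.27]
f=lambda u,v,z:wback((u*.64,v*.64),z,p,r)
P=f(397,278,.05);L=f(397,420,.223)
print(P,f(328,275,.05),f(466,275,.05),f(397,211,.05),np.linalg.norm(f(328,275,.05)-f(466,275,.05)))
print('lid',L,np.linalg.norm(f(325,415,.223)-f(470,415,.223)), f(397,347,.223),f(397,489,.223),(P-L))
t=f(397,211,.05); u=np.array([np.cos(np.radians(32.27)),np.sin(np.radians(32.27)),0]); print('pan from top edge',t-.043*u)
E
```

```text
[0.55906775 0.20820642 0.05      ] [0.53770979 0.24566627 0.05      ] [0.58367962 0.17279446 0.05      ] [0.59405009 0.23031341 0.05      ] 0.08615988698203164
lid [0.55889339 0.20869052 0.223     ] 0.04036279346567691 [0.57732596 0.22033893 0.223     ] [0.53981494 0.19663394 0.223     ] [ 0.00017436 -0.0004841  -0.173     ]
pan from top edge [0.5576918 0.2073553 0.05     ]
```

The lid and pan centres agree within 2 mm, so I'll lower it.

Emit:
carry_out(
  plan=[
    {"travel": [0,0,-0.08],"angular": [0,0,0],"grip": -1},
    {"travel": [0,0,-0.16],"angular": [0,0,0],"grip": -1},
    {"travel": [0,0,-0.24],"angular": [0,0,0],"grip": -1},
    {"travel": [0,0,-0.3],"angular": [0,0,0],"grip": -1},
    {"travel": [0,0,-0.34],"angular": [0,0,0],"grip": -1},
    {"travel": [0,0,-0.36],"angular": [0,0,0],"grip": -1},
    {"travel": [0,0,-0.375],"angular": [0,0,0],"grip": -1},
    {"travel": [0,0,-0.375],"angular": [0,0,0],"grip": -1},
  ],
)

```text
time: 6.97
ee_pos: [0.5577, 0.2071, 0.077]
tcp_rot: [180.0, 0.1, 32.3]
wrist_force: [-0.3, -1.1, -3.4]
opening: 0.0408
grasp_force: 43.2
```

Emit:
carry_out(
  plan=[
    {"travel": [0,0,-0.01],"angular": [0,0,0],"grip": -1},
    {"travel": [0,0,-0.02],"angular": [0,0,0],"grip": -1},
    {"travel": [0,0,-0.025],"angular": [0,0,0],"grip": -1},
    {"travel": [0,0,-0.025],"angular": [0,0,0],"grip": -1},
    {"travel": [0,0,-0.025],"angular": [0,0,0],"grip": -1},
  ],
)

```text
time: 7.38
ee_pos: [0.5579, 0.2076, 0.0699]
tcp_rot: [180.0, 0.0, 32.3]
wrist_force: [0.7, -0.4, -1.7]
opening: 0.0403
grasp_force: 43.3
```

Emit:
carry_out(
  plan=[
    {"travel": [0,0,-0.006],"angular": [0,0,0],"grip": -1},
    {"travel": [0,0,-0.01],"angular": [0,0,0],"grip": -1},
    {"travel": [0,0,-0.01],"angular": [0,0,0],"grip": -1},
    {"travel": [0,0,-0.01],"angular": [0,0,0],"grip": -1},
  ],
)

```text
time: 7.72
ee_pos: [0.5582, 0.2077, 0.0681]
tcp_rot: [179.9, -0.1, 32.3]
wrist_force: [-2.1, -1.2, 9.2]
opening: 0.0405
grasp_force: 44.0
```

On the stop. I'll ease up 1 mm and open gently.

Emit:
carry_out(
  plan=[
    {"travel": [0,0,0.003],"angular": [0,0,0],"grip": -1},
    {"travel": [0,0,0.003],"angular": [0,0,0],"grip": -1},
    {"travel": [0,0,0.003],"angular": [0,0,0],"grip": 0.1},
    {"travel": [0,0,0.003],"angular": [0,0,0],"grip": 0.3},
    {"travel": [0,0,0.003],"angular": [0,0,0],"grip": 0.6},
    {"travel": [0,0,0.003],"angular": [0,0,0],"grip": 1},
    {"travel": [0,0,0.003],"angular": [0,0,0],"grip": 1},
    {"travel": [0,0,0.003],"angular": [0,0,0],"grip": 1},
  ],
)

```text
time: 8.38
ee_pos: [0.5575, 0.2076, 0.0672]
tcp_rot: [180.0, 0.1, 32.3]
wrist_force: [-0.4, 0.1, -0.2]
opening: 0.0854
grasp_force: 0.0
```

Emit:
carry_out(
  plan=[
    {"travel": [0,0,0],"angular": [0,0,0],"grip": 1},
    {"travel": [0,0,0.05],"angular": [0,0,0],"grip": 1},
    {"travel": [0,0,0.12],"angular": [0,0,0],"grip": 1},
    {"travel": [0,0,0.2],"angular": [0,0,0],"grip": 1},
    {"travel": [0,0,0.3],"angular": [0,0,0],"grip": 1},
    {"travel": [0,0,0.4],"angular": [0,0,0],"grip": 1},
    {"travel": [0,0,0.4],"angular": [0,0,0],"grip": 1},
  ],
)

```text
time: 8.97
ee_pos: [0.5592, 0.2082, 0.1938]
tcp_rot: [179.9, -0.4, 32.3]
wrist_force: [0.3, 0.2, 0.9]
opening: 0.0854
grasp_force: 0.0
```

```bash
python3 - <<'E'
from h import *
o=monitor.get_obs(); print(o['ee_pos'],o['tcp_rot'],o['wrist_force'])
snap('wrist','w4.png');snap('scene','s4.png')
a=cv2.imread('pics/w4.png')[150:384,100:410];b=cv2.imread('pics/s4.png')[170:290,80:300]
cv2.imwrite('pics/f4.png',np.hstack([cv2.resize(a,(400,302)),cv2.resize(b,(400,302))]))
E
```

```text
[0.5592128  0.20817103 0.19382769] [179.88963723  -0.39376633  32.33836219] [0.34441378 0.22602099 0.94460087]
```

View pics/f4.png

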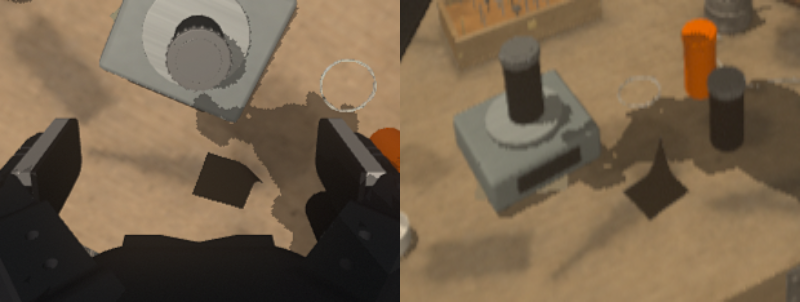

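B stands upright in the middle of the pan (left panel 198,58; right panel 522,80). A is still standing on the bench (right panel 727,110) and the gripper is clear.

```bash
python3 -c "
from h import *
print(ticket.job_done())"
```

```text
the job is handed in; nothing more can be done
None
```

The full canister, the right-hand of the two (about 0.38 kg by lifting), stands upright in the middle of the scale pan; I never lifted the other, which still stands on the bench. The job is handed in, but no verdict came back.

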